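Feed a coupon box through the chute flap of the dry box

ROBOT

A 6-joint arm with a two-finger parallel gripper is mounted at the origin on a cart in front of the work surface, level with it; the furniture and walls round the work are solid. World frame = base frame: x ahead of the robot, y to its left, z up, the work surface at z = 0. Lengths are in m, angles in rad, forces in N, time in s.
With the tool pointing down it reaches from about 0.375 to 0.9 m from the base axis. Payload 3.1 kg.
Tool frame: the origin (TCP) lies at the very end of the fingers, on their centre line; the grasp point (between the pads) lies 19 mm behind it; z points along the fingers, y is the line along which they close (so a half turn about z gives the same grasp; the last joint's range is limited). The gripper opens to 87 mm and grips with 3 to 60 N. Pads are 19 mm wide; open, the fingers measure 117 mm over their backs; the gripper's body (75 mm by 190 mm) begins 51 mm behind the grasp point.
Start: joints at [-1.419, 0.527, 1.433, -0, 1.181, -0.178], TCP at [0.203, -0.591, 0.223] pointing down, gripper open.
Joint ranges: [-3.08, 3.08], [-0.75, 2.2], [0.22, 2.44], [-1.43, 4.57], [0, 2.65], [-2.85, 2.85]. Speed limits (rad/s): [2.79, 2.79, 3.14, 3.14, 3.14, 3.14].

INTERFACE

Orientations are given as a unit quaternion [x, y, z, w].
In Python, from rig import robot gives the robot as it stands. The module is installed in compiled form; this text tells all that it offers.
- The arm moves only by the tool servo_tool, never from a script. Its argument "rows" is one flat list of numbers, 5 for each row, row after row: the closure, from -1 (fully open) to 1 (shut), so that 0 is half open, then the shift along the tool's x, y, z in m, then the turn about the tool's z in degrees. A call has 1 to 5 rows; each row shifts and turns the commanded pose from where the row before left it, along the tool's axes as they then stand; what a row does not reach is not made up. A row lasts 1/12 s, in which the tool goes at most 41.7 mm and 7.16 degrees, less where a joint would pass 70% of its speed; a pose out of reach is approached as far as the arm can. A call with a gripper value outside its range is refused whole. The fingers move at their own pace and stop on an object; "newtons" is the grip in N (left out, the last holds). Time passes only in rows, so rows that do not move let the fingers close. It gives the time, the measured TCP pose, the force, the opening and the grip force at its end, in the units of the state.
- robot.get_obs(): the state, without advancing time (a new reading comes with each control period).
- robot.camera(name): name is "scene" or "top" or "wrist"; returns a dict with "pixels" (384x512x3 uint8, red, green, blue), "intrinsics" (3x3 intrinsics, pixels), "rvec" (rotation vector, rad) and "tvec" (3), from world to camera coordinates, as OpenCV has them; the wrist camera has in their place "mount" (4x4, takes a point from camera to tool coordinates, whose origin is the TCP and whose axes are the flange's). Camera axes: x right, y down, z forward; pixel columns grow to the right and rows downward; lengths in m; the calibration is good to about 2 mm. The wrist camera is an equidistant fisheye: a pixel r from the principal point sees the ray r / f radians off the axis. A picture is of the moment at which its call begins: read the wrist's pose just before it. There is no depth.
- robot.hand_in(): hands the job in; it is judged then, once.
Trained networks look in a picture, given as the dict that the camera call returned (one of the last four; its "shot" number tells which), for a name from the list of things; names that differ only in an ending like _2 or _b are one class to them, and where a whole thing is asked for, a point or a joint stands for the part that bears it (a point fixed in the world has none). Each returns a list of dicts, best first, with "score" (0 to 1); they miss things now and then, are a little off and sometimes report something else, mostly with a low value. They report only what shows in the picture. A call takes as long as a camera call. They do not tell look-alikes from the thing itself.
- robot.spot_in(picture, query): "at" ([x, y, z] in m, in world coordinates, good to about 4 mm: the middle of the surface that is visible of it).
- robot.outline_of(picture, query): "region" (384x512 bool, what is visible of it).
- robot.place_of(picture, query): "at" ([x, y, z] in m, in world coordinates, good to about 4 mm: a listed point, or the origin of a listed thing).
The state is a dict: "time": time; "q": joint angles; "joint_velocities": joint speeds; "joint_torque": joint torques, N m; "position": TCP position; "tool_rot": TCP orientation; "ft_force": force on the tool from outside, world axes, zero at the start; "moment": the same for the moment, N m; "grip_width": finger opening in m; "grip_force": force on a finger pad.
Only numpy, scipy, OpenCV 4.12 (cv2) and the standard library are available. Lean on these libraries where they do the work, as an engineer would, in place of code of your own. Each camera call takes 0.05 s, during which the arm holds its last target. There are 200 camera calls.

TASK

Load the dry-nitrogen box: with the fingertips only, push the black box of coupons along the raised white tray and in under the hanging amber flap until it slides away down the chute and lies home against the two rubber stops; do not pick it up. Draw the fingers back so that the flap drops fully shut behind it, and then, with the flap shut, press the blue purge button on the roof right down and let it go. Leave the dish, the tweezers and the vial where they are.

Things in the scene. Friction and masses are not known exactly. Their poses are not given: they have to be found in the camera images.
- coupon_box: Black plastic specimen box, open on top, bright metal coupons in its slots: 47 mm wide (its x), 75 mm long (its y), walls 22 mm high, 28 mm to the coupons' tops (its z), about 90 g. Origin: centre of its underside. It starts on the raised white tray in front of the doorway, y axis roughly along the lane (turned up to 0.2 rad either way).
- dry_box: Fixed dry-nitrogen box with loading tray. Origin: on the table under the middle of its doorway; x points into the box, y left, z up. Slick white tray, top 55 mm above the table, x -170 to 12 mm, 150 wide. Rails 7 mm high on it: a lane 54 mm wide from x = -29 mm on, before it a funnel opening to 130 mm at x = -109 mm. Clear cover x -9 to 146 mm, 92 wide, top of roof and header 109 mm high.
- doorway (a point): Point on the tray's top surface in the middle of the doorway, below the flap's hinge; axes as dry_box. The doorway is 74 mm wide and 40 mm high. Its posts and header stand 9 mm out on the near side. At x = 12 mm the level tray ends and a slick chute slopes down at 0.40 rad (23 degrees): pushed until its middle is past that edge (its near end then some 25 to 10 mm before the doorway), the coupon box tips and slides off by itself.
- home (a point): Where the coupon box's origin lies when home on the chute against the two rubber stops: 79 mm beyond the doorway, 28 mm below the tray's top, 27 mm above the table; axes as dry_box. The coupon box then leans down the slope by 0.40 rad and is clear of the swinging flap.
- flap (a joint): Hinge angle (rad) of the amber flap: 0 shut, grows as its lower edge is pushed into the box, to 1.45. It hangs from a hinge along y at the top of the doorway, 98 mm above the table (43 above the tray); 70 mm wide, 40 mm long, steel weight bar along its lower edge, 20 g in all. Only gravity shuts it, and it opens only inward.
- flap_edge (a point): Middle of the lower edge of the flap; shut, it lies 4 mm beyond the hinge line and 4 mm above the tray.
- purge (a joint): Travel (m) of the purge button: 0 up, 0.006 right down; a spring brings it back, right down takes 5 N.
- purge_top (a point): Middle of the top of the blue purge button (22 mm across) on the roof, 137 mm above the table, 50 mm beyond the doorway; it is pressed straight down.
- sample_dish: Bystander: clear round lidded dish, 56 mm across and 12 mm high, loose on the table to the left of the tray. Origin: centre of its underside.
- tweezers: Bystander: steel tweezers, 120 mm long (its y), 12 mm wide, top 12 mm above the table, loose on the table to the right of the tray. Origin: middle, at table level.
- vial: Bystander: capped glass vial, 21 mm across and 44 mm high, standing on the table to the right of the clear cover. Origin: centre of its underside.
Things that resemble listed ones, but are neither listed nor needed, are in the scene too. What is meant by the coupon_box is not green, and is the smaller of those in its own colour.

How it is judged:
By the outcome, as a careful person would: the job done as asked, in the order asked, and still so for the second after the job is handed in, with the robot touching nothing.
It also fails if it takes over 48 s, if anything falls off the work surface, if the arm or the gripper's body presses on something with over 40 N, if the wrist force passes 120 N, or if a joint passes its speed limit or range.

## Working session

There is one attempt and no reset: what is moved stays moved. The work goes in short steps, Python scripts to look and compute and a tool call to move; the robot and the scene stay as the last step left them, time stands still between calls to the robot, and variables do not carry over. Pictures are saved under pics/ and viewed, at most 10 in all, crops included, and the job is handed in when it is done.

Besides the shell and the picture viewer there is one more tool, called after "Request:" as name(argument=value, ...), one argument or row to a line, values as JSON. servo_tool: Moves the arm, as the interface text tells. Its arguments: {"type":"object","properties":{"rows":{"type":"array","items":{"type":"number"}},"newtons":{"type":"number"}},"required":["rows"]}

```bash
mkdir -p pics
cat > h.py <<'E'
import numpy as np, cv2
from rig import robot
def save(p,n): cv2.imwrite('pics/'+n+'.png',cv2.cvtColor(p['pixels'],cv2.COLOR_RGB2BGR))
def ray(p,uv,z):
    R=cv2.Rodrigues(np.array(p['rvec'],float))[0];t=np.array(p['tvec'],float).ravel()
    d=R.T@np.linalg.inv(p['intrinsics'])@np.array([uv[0],uv[1],1.]);c=-R.T@t
    return c+d*(z-c[2])/d[2]
def proj(p,P): return cv2.projectPoints(np.array(P,float).reshape(-1,1,3),np.array(p['rvec'],float),np.array(p['tvec'],float),np.array(p['intrinsics'],float),None)[0].reshape(-1,2)
E
python3 - <<'E'
from h import *
np.set_printoptions(precision=3,suppress=True)
o=robot.get_obs();print(o['time'],o['position'],o['tool_rot'])
for n in('top','scene'):
    p=robot.camera(n);save(p,n+'1')
    for q in ['coupon_box','doorway','home','purge_top','flap_edge','dry_box']:
        print(n,q,[(np.array(d['at']),round(d['score'],2)) for d in robot.place_of(p,q)[:4]])
print(robot.get_obs()['time'])
a=cv2.imread('pics/top1.png');b=cv2.imread('pics/scene1.png')
E
```

```text
0.0 [ 0.203 -0.59   0.222] [ 0.986  0.165 -0.    -0.001]
top coupon_box [(array([ 0.637, -0.328, -0.001]), 0.98), (array([ 0.542, -0.103,  0.054]), 0.78), (array([ 0.443,  0.049, -0.003]), 0.67)]
top doorway [(array([ 0.653, -0.097,  0.062]), 0.83), (array([ 0.542, -0.106,  0.055]), 0.3)]
top home []
top purge_top [(array([ 0.7  , -0.089,  0.143]), 0.39)]
top flap_edge []
top dry_box [(array([ 0.657, -0.098,  0.   ]), 0.91)]
scene coupon_box [(array([ 0.539, -0.111,  0.053]), 0.89), (array([ 0.447,  0.051, -0.004]), 0.78), (array([ 0.639, -0.327, -0.004]), 0.57)]
scene doorway [(array([ 0.652, -0.101,  0.055]), 0.9)]
scene home [(array([ 0.732, -0.082,  0.026]), 0.78)]
scene purge_top []
scene flap_edge [(array([ 0.659, -0.089,  0.059]), 0.52)]
scene dry_box [(array([ 0.653, -0.091,  0.003]), 0.65)]
0.7
```

View pics/top1.png

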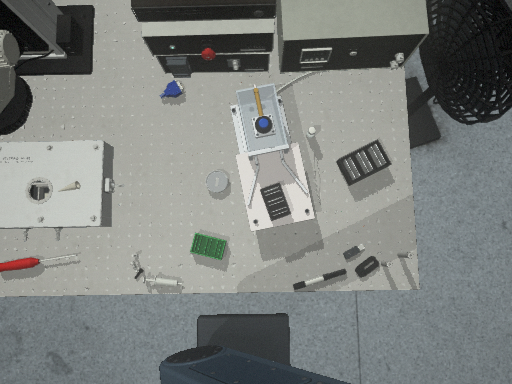

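View pics/scene1.png

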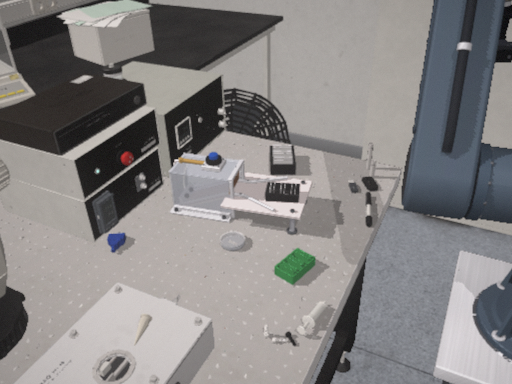

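The top view shows the coupon box on the tray at about (275,202). The tray front corners are near (251,229) and (314,217), and the purge button is at (263,124). The large black box at (363,162) and the green one at (209,246) are decoys. Next I'll zoom in to get the yaw.

Run:
```python
import cv2
a=cv2.imread('pics/top1.png')[75:240,220:335]
cv2.imwrite('pics/crop1.png',cv2.resize(a,None,fx=3.6,fy=3.6,interpolation=cv2.INTER_CUBIC))
```

```text
(no output)
```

View pics/crop1.png

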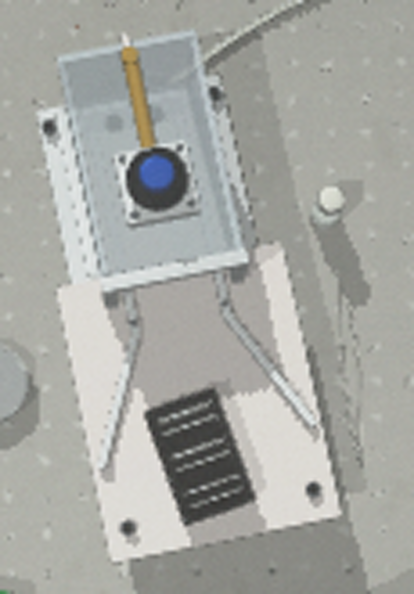

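The crop shows the tray corners at (112,560), (340,515), (58,290) and (280,243). The box rim corners are at (147,410), (213,388), (255,500) and (187,524), and the button is at (155,172).

Run:
```python
from h import *
np.set_printoptions(precision=4,suppress=True)
p=robot.camera('top')
f=lambda u,v,z: ray(p,(u/3.6+220-.4,v/3.6+75-.4),z)
fl,fr,bl,br=[f(*c,.055) for c in((112,560),(340,515),(58,290),(280,243))]
print('tray',fl,fr,bl,br)
d=fl-fr;print('yaw front',np.arctan2(-d[0],d[1]),[np.arctan2(*(b-a)[[1,0]]) for a,b in((fl,bl),(fr,br))])
hl,hr=f(105,288,.109),f(247,262,.109);d=hl-hr;print('hdr',hl,hr,np.arctan2(-d[0],d[1]))
b=[f(*c,.077) for c in((147,410),(213,388),(255,500),(187,524))]
print('box',np.mean(b,0),[np.arctan2(*(y-x)[[1,0]]) for x,y in((b[3],b[0]),(b[2],b[1]))])
print('btn',f(155,172,.137))
yaw=np.mean([np.arctan2(-(fl-fr)[0],(fl-fr)[1])]+[np.arctan2(*(b-a)[[1,0]]) for a,b in((fl,bl),(fr,br))])
ex=np.array([np.cos(yaw),np.sin(yaw),0]);fm=(fl+fr)/2
print('yaw',yaw,'door',fm+.17*ex,'btn',fm+.22*ex)
```

```text
tray [ 0.4772 -0.0546  0.055 ] [ 0.503  -0.1994  0.055 ] [ 0.6516 -0.0223  0.055 ] [ 0.6799 -0.1668  0.055 ]
yaw front 0.17629350666623053 [np.float64(0.18300139609318672), np.float64(0.18196417740573262)]
hdr [ 0.641  -0.0541  0.109 ] [ 0.6556 -0.1413  0.109 ] 0.16526931111960597
box [ 0.5404 -0.1112  0.077 ] [np.float64(0.3163734980005252), np.float64(0.3315011385723636)]
btn [ 0.7055 -0.0858  0.137 ]
yaw 0.18041969338838326 door [ 0.6573 -0.0965  0.055 ] btn [ 0.7065 -0.0875  0.055 ]
```

Request:
servo_tool(
  rows=[0.75,0,0,0,4.4,0.75,0,0,0,4.4,0.75,0.024,-0.029,0.004,0,0.75,0.024,-0.029,0.004,0,0.75,0.024,-0.029,0.004,0],
)

```text
time: 1.17
position: [0.2587, -0.492, 0.2103]
tool_rot: [0.996, 0.088, 0.0, 0.0]
ft_force: [0.6, -0.2, 0.6]
grip_width: 0.0619
grip_force: 0.0
```

Request:
servo_tool(
  rows=[0.75,0.024,-0.029,0.008,0,0.75,0.024,-0.029,0.008,0,0.75,0.024,-0.029,0.008,0,0.75,0.024,-0.029,0.008,0,0.75,0.024,-0.029,0.008,0],
)

```text
time: 1.58
position: [0.3518, -0.3275, 0.1706]
tool_rot: [0.996, 0.088, 0.0, 0.0]
ft_force: [0.2, -0.5, 0.7]
grip_width: 0.0281
grip_force: 0.0
```

Request:
servo_tool(
  rows=[0.75,0.024,-0.029,0.008,0,0.75,0.024,-0.029,0.008,0,0.75,0.024,-0.029,0.008,0,0.75,0.024,-0.029,0.008,0,0.75,0,0,0,0],
)

```text
time: 2.0
position: [0.4259, -0.1915, 0.1375]
tool_rot: [0.996, 0.092, -0.001, -0.002]
ft_force: [-0.2, 0.3, -0.4]
grip_width: 0.0112
grip_force: 0.0
```

```bash
cat >> h.py <<'E'
from scipy.spatial.transform import Rotation as Rn
Y=.178;D=np.array([.656,-.096])
def tell():
    o=robot.get_obs();d=np.array(o['position'][:2])-D;c,s=np.cos(Y),np.sin(Y)
    x=Rn.from_quat(o['tool_rot']).as_matrix()[:,0]
    print('t',round(o['time'],2),'frame xy mm',np.round(1e3*np.array([c*d[0]+s*d[1],-s*d[0]+c*d[1]]),1),'z',np.round(o['position'][2],4),'yawerr deg',round(np.degrees(np.arctan2(x[1],x[0])-Y),2),'w',round(o['grip_width'],4),'F',np.round(o['ft_force'],1),np.round(np.abs(o['joint_velocities']).max(),3))
E
python3 -c "
from h import *
tell()"
```

```text
t 2.0 frame xy mm [-243.4  -53.3] z 0.1375 yawerr deg 0.32 w 0.0112 F [-0.2  0.3 -0.4] 0.088
```

Request:
servo_tool(
  rows=[0.75,0.023,-0.027,0,-0.3,0.75,0.023,-0.026,0,0,0.75,0,0,0.036,0,0.75,0,0,0.0355,0,0.75,0,0,0,0],
)

```text
time: 2.42
position: [0.4577, -0.1352, 0.0617]
tool_rot: [0.996, 0.092, -0.005, -0.003]
ft_force: [-1.4, -0.2, -1.2]
grip_width: 0.0108
grip_force: 0.0
```

Run:
```python
from h import *
tell();p=robot.camera('scene');save(p,'s2');print(robot.place_of(p,'coupon_box')[:2])
a=cv2.imread('pics/s2.png')[130:290,140:360];cv2.imwrite('pics/s2c.png',cv2.resize(a,None,fx=3,fy=3,interpolation=cv2.INTER_CUBIC))
```

```text
t 2.42 frame xy mm [-202.1   -3.5] z 0.0617 yawerr deg 0.34 w 0.0108 F [-1.4 -0.2 -1.2] 0.119
[{'at': [0.4434, 0.049, -0.0028], 'score': 0.91}, {'at': [0.6403, -0.3289, -0.0039], 'score': 0.85}]
```

View pics/s2c.png

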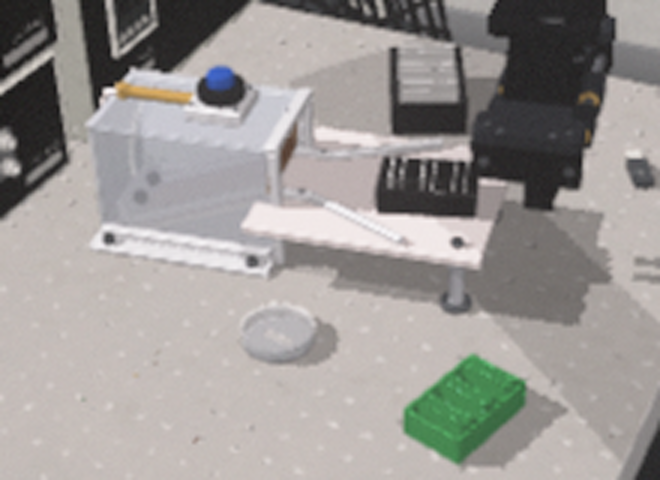

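The crop shows the fingers behind the tray's front end, in line with the black box at (425,185), with the flap and doorway ahead. Now I'll push.

Request:
servo_tool(
  rows=[0.75,0.006,-0.003,-0.003,0,0.75,0.009,0,0,0,0.75,0.009,0,0,0,0.75,0.009,0,0,0,0.75,0.009,0,0,0],
)

```text
time: 2.93
position: [0.5037, -0.1272, 0.0715]
tool_rot: [0.996, 0.091, 0.001, 0.001]
ft_force: [0.0, -0.4, 0.7]
grip_width: 0.0107
grip_force: 0.1
```

Request:
servo_tool(
  rows=[0.75,0.009,0,0,0,0.75,0.009,0,0,0,0.75,0.009,0,0,0,0.75,0.003,0,0,0,0.75,0,0,0,0],
)

```text
time: 3.35
position: [0.5324, -0.1213, 0.0699]
tool_rot: [0.996, 0.092, 0.0, 0.0]
ft_force: [0.4, 1.1, -0.5]
grip_width: 0.0107
grip_force: 0.0
```

Run:
```python
from h import *
tell();p=robot.camera('scene');save(p,'s3');q=robot.camera('top');save(q,'t3')
for r in(p,q):print([np.round(d['at'],3) for d in robot.place_of(r,'coupon_box')[:4]])
a=cv2.imread('pics/s3.png')[130:260,150:340];b=cv2.imread('pics/t3.png')[75:240,220:335]
a=cv2.resize(a,(520,356));b=cv2.resize(b,(248,356));cv2.imwrite('pics/s3c.png',np.hstack([a,b]))
```

```text
t 3.35 frame xy mm [-126.2   -3. ] z 0.0699 yawerr deg 0.3 w 0.0107 F [ 0.4  1.1 -0.5] 0.033
[array([ 0.58 , -0.112,  0.052]), array([ 0.443,  0.053, -0.004])]
[array([ 0.634, -0.324, -0.002]), array([ 0.652, -0.096,  0.062])]
```

View pics/s3c.png

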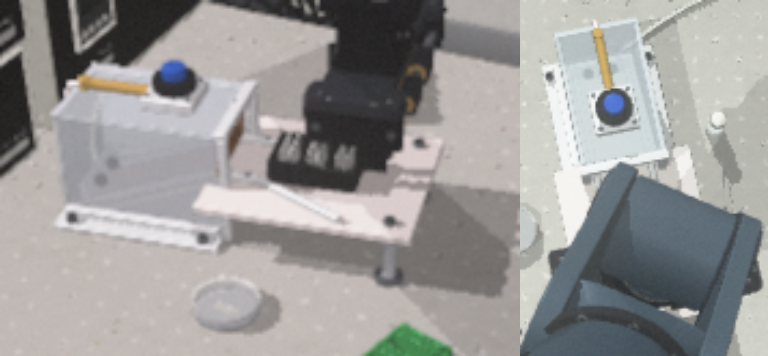

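The coupon box is in the funnel, just ahead of the doorway and square to the fingers. I'll keep pushing.

Request:
servo_tool(
  rows=[0.75,0.008,-0.003,0.003,0,0.75,0.009,0,0,-0.3,0.75,0.009,0,0,0,0.75,0.009,0,0,0,0.75,0.009,0,0,0],
)

```text
time: 3.97
position: [0.5753, -0.1102, 0.0671]
tool_rot: [0.996, 0.094, 0.0, 0.0]
ft_force: [-0.3, -0.5, -1.1]
grip_width: 0.0107
grip_force: 0.3
```

Request:
servo_tool(
  rows=[0.75,0.008,0,0,0,0.75,0.008,0,0,0,0.75,0.006,0,0,0,0.75,0,0,0,0,0.75,0,0,0,0],
)

```text
time: 4.38
position: [0.5958, -0.106, 0.067]
tool_rot: [0.996, 0.094, 0.0, -0.0]
ft_force: [0.0, 0.3, 0.2]
grip_width: 0.0105
grip_force: 0.0
```

Run:
```python
from h import *
tell();p=robot.camera('scene');save(p,'s4')
print([np.round(d['at'],3) for d in robot.place_of(p,'coupon_box')[:4]])
a=cv2.imread('pics/s4.png')[130:260,150:340];cv2.imwrite('pics/s4c.png',cv2.resize(a,None,fx=3.5,fy=3.5,interpolation=cv2.INTER_CUBIC))
```

```text
t 4.38 frame xy mm [-61.    0.8] z 0.067 yawerr deg 0.57 w 0.0105 F [0.  0.3 0.2] 0.022
[array([ 0.638, -0.328, -0.001]), array([ 0.645, -0.096,  0.053]), array([0.443, 0.051, 0.001])]
```

View pics/s4c.png

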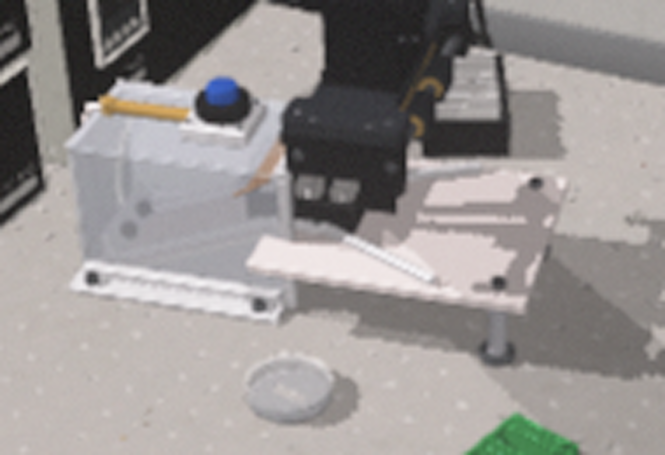

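The flap is lifting over the box, and the box sits in the lane with the fingers behind it. I'll push on towards the tipping edge.

Request:
servo_tool(
  rows=[0.75,0.006,0,0,0.5,0.75,0.007,0,0,0,0.75,0.007,0,0,0,0.75,0.006,0,0,0,0.75,0.004,0,0,0],
)

```text
time: 4.9
position: [0.6264, -0.1008, 0.0672]
tool_rot: [0.996, 0.089, 0.001, 0.0]
ft_force: [0.8, -1.0, 0.3]
grip_width: 0.0114
grip_force: 0.1
```

Request:
servo_tool(
  rows=[0.75,0.004,0,0,0,0.75,0.004,0,0,0,0.75,0.003,0,0,0,0.75,0,0,0,0,0.75,0,0,0,0],
)

```text
time: 5.32
position: [0.6348, -0.0989, 0.0669]
tool_rot: [0.996, 0.09, -0.001, -0.0]
ft_force: [-2.5, -1.1, 2.3]
grip_width: 0.0107
grip_force: 1.8
```

Run:
```python
from h import *
tell();p=robot.camera('scene');save(p,'s5')
for q in('coupon_box','flap_edge'):print([np.round(d['at'],3) for d in robot.place_of(p,q)[:4]])
a=cv2.imread('pics/s5.png')[130:260,150:340];cv2.imwrite('pics/s5c.png',cv2.resize(a,None,fx=3.5,fy=3.5,interpolation=cv2.INTER_CUBIC))
```

```text
t 5.32 frame xy mm [-21.4   0.9] z 0.0669 yawerr deg 0.08 w 0.0107 F [-2.5 -1.1  2.3] 0.008
[array([ 0.443,  0.053, -0.004]), array([ 0.637, -0.328, -0.001]), array([ 0.702, -0.086,  0.141])]
[]
```

View pics/s5c.png

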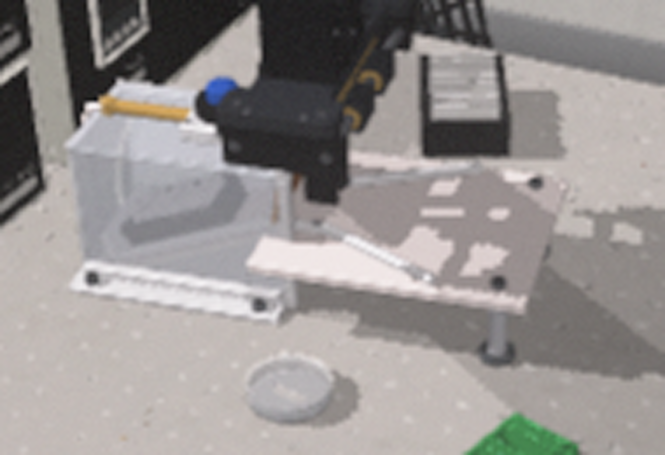

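The box has slid down behind the clear wall and the flap has fallen to near vertical. I'll withdraw, rise and check.

Request:
servo_tool(
  rows=[1,-0.02,0,0,0,1,-0.03,0,0,0,1,-0.03,0,-0.02,0,1,-0.03,0,-0.02,0,1,-0.03,0,-0.03,0],
)

```text
time: 5.88
position: [0.4971, -0.1232, 0.1356]
tool_rot: [0.996, 0.089, -0.001, -0.001]
ft_force: [1.2, -1.0, 1.0]
grip_width: 0.0002
grip_force: 0.0
```

Request:
servo_tool(
  rows=[1,-0.02,0,-0.03,0,1,0,0,0,0,1,0,0,0,0,1,0,0,0,0,1,0,0,0,0],
)

```text
time: 6.3
position: [0.4798, -0.1271, 0.1658]
tool_rot: [0.996, 0.089, 0.0, -0.0]
ft_force: [-0.2, 0.1, -0.7]
grip_width: 0.0002
grip_force: 0.0
```

Run:
```python
from h import *
tell();p=robot.camera('scene');save(p,'s6');q=robot.camera('top');save(q,'t6')
for r in(p,q):
  for n in('coupon_box','flap_edge','purge_top','doorway','home'):print(n,[(np.round(d['at'],3),round(d['score'],2)) for d in robot.place_of(r,n)[:4]])
c,s=np.cos(Y),np.sin(Y)
# expected box outline at home: base centre & top coupons, in frame
def W(x,y,z):return [D[0]+c*x-s*y,D[1]+s*x+c*y,z]
k,m=np.cos(.4),np.sin(.4)
pts=[W(.079+a*k+h*m,b,.027-a*m+h*k) for h in(0,.022) for a,b in((-.0375,-.0235),(-.0375,.0235),(.0375,.0235),(.0375,-.0235))]
a=p['pixels'][145:235,160:270,::-1].copy();b=q['pixels'][75:185,220:310,::-1].copy()
a0=cv2.resize(a,None,fx=4,fy=4,interpolation=cv2.INTER_CUBIC);b0=cv2.resize(b,None,fx=3.27,fy=3.27,interpolation=cv2.INTER_CUBIC)
for im,cam,o,f in((a0,p,(160,145),4),(b0,q,(220,75),3.27)):
  for u in proj(cam,pts):cv2.circle(im,tuple(int(v) for v in (u-o)*f),2,(0,0,255),-1)
  print(im.shape)
cv2.imwrite('pics/c6.png',np.hstack([a0,cv2.resize(b0,(294,360))]))
```

```text
t 6.3 frame xy mm [-178.9    0.6] z 0.1658 yawerr deg 0.06 w 0.0002 F [-0.2  0.1 -0.7] 0.014
coupon_box [(array([ 0.445,  0.048, -0.002]), 0.86), (array([ 0.637, -0.328,  0.   ]), 0.55)]
flap_edge [(array([ 0.659, -0.092,  0.06 ]), 0.44)]
purge_top [(array([ 0.703, -0.089,  0.143]), 0.37)]
doorway []
home [(array([ 0.732, -0.08 ,  0.028]), 0.94)]
coupon_box [(array([ 0.443,  0.05 , -0.002]), 0.88), (array([ 0.635, -0.325,  0.002]), 0.77)]
flap_edge []
purge_top [(array([ 0.714, -0.202,  0.001]), 0.74), (array([ 0.704, -0.09 ,  0.139]), 0.53)]
doorway [(array([ 0.654, -0.096,  0.06 ]), 0.58)]
home []
(360, 440, 3)
(360, 294, 3)
```

View pics/c6.png

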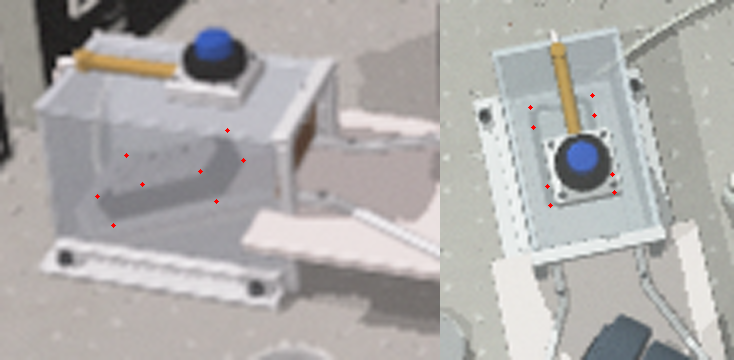

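The box outline matches the predicted home pose, and the amber flap hangs shut in the doorway. On to the button.

Request:
servo_tool(
  rows=[1,0.038,0,0,0,1,0.038,0,0,0,1,0.038,0,0,0,1,0.038,0,0,0,1,0.038,0,0,0],
)

```text
time: 7.32
position: [0.6674, -0.0929, 0.1666]
tool_rot: [0.996, 0.089, 0.0, 0.0]
ft_force: [1.3, -1.4, -0.1]
grip_width: 0.0007
grip_force: 0.0
```

Request:
servo_tool(
  rows=[1,0.039,0,0,0,1,0,0,0,0,1,0,0,0.012,0,1,0,0,0.01,0,1,0,0,0,0],
)

```text
time: 7.73
position: [0.701, -0.0861, 0.141]
tool_rot: [0.996, 0.089, -0.003, -0.001]
ft_force: [-0.5, 1.5, 1.1]
grip_width: 0.0005
grip_force: 0.8
```

```bash
python3 -c "
from h import *
tell()"
```

```text
t 7.73 frame xy mm [46.   1.8] z 0.141 yawerr deg 0.02 w 0.0005 F [-0.5  1.5  1.1] 0.036
```

Request:
servo_tool(
  rows=[1,0.004,0.001,0,0,1,0,0,0.004,0,1,0,0,0.004,0,1,0,0,0,0,1,0,0,0,0],
)

```text
time: 8.15
position: [0.7086, -0.0874, 0.1374]
tool_rot: [0.996, 0.089, 0.0, 0.001]
ft_force: [-0.7, -0.4, 3.9]
grip_width: 0.0004
grip_force: 1.8
```

Request:
servo_tool(
  rows=[1,0,0,0.004,0,1,0,0,0,0,1,0,0,0,0],
)

```text
time: 8.4
position: [0.7087, -0.0874, 0.1353]
tool_rot: [0.996, 0.089, 0.001, 0.001]
ft_force: [-2.6, -1.3, 10.1]
grip_width: 0.0004
grip_force: 5.4
```

Request:
servo_tool(
  rows=[1,-0.002,0,0.003,0,1,0,0,0,0,1,0,0,0,0,1,0,0,0,0],
)

```text
time: 8.73
position: [0.7087, -0.0874, 0.1352]
tool_rot: [0.996, 0.089, 0.003, 0.001]
ft_force: [-3.5, 0.6, 18.8]
grip_width: 0.0004
grip_force: 9.3
```

Run:
```python
from h import *
tell();p=robot.camera('scene');save(p,'s7')
cv2.imwrite('pics/c7.png',cv2.resize(cv2.imread('pics/s7.png')[135:235,150:270],None,fx=5,fy=5,interpolation=cv2.INTER_CUBIC))
```

```text
t 8.73 frame xy mm [53.4 -0.9] z 0.1352 yawerr deg 0.06 w 0.0004 F [-3.5  0.6 18.8] 0.002
```

View pics/c7.png

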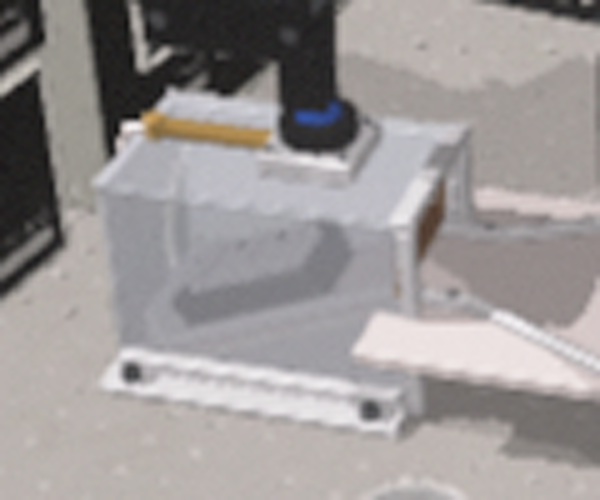

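Request:
servo_tool(
  rows=[1,0,0,-0.006,0,1,0,0,-0.01,0,1,0,0,-0.02,0,1,0,0,-0.03,0,1,0,0,-0.03,0],
)

```text
time: 9.2
position: [0.7047, -0.0866, 0.2247]
tool_rot: [0.996, 0.089, -0.002, -0.001]
ft_force: [-0.0, -0.8, 0.2]
grip_width: 0.0001
grip_force: 0.0
```

Request:
servo_tool(
  rows=[1,-0.04,0,0,0,1,-0.04,0,0,0,1,-0.04,0,0,0,1,-0.04,0,0,0,1,0,0,0,0],
)

```text
time: 9.62
position: [0.5375, -0.1132, 0.2232]
tool_rot: [0.996, 0.089, -0.008, -0.003]
ft_force: [-0.5, -0.3, -0.1]
grip_width: 0.0005
grip_force: 0.0
```

Run:
```python
from h import *
tell();p=robot.camera('scene');save(p,'s8')
cv2.imwrite('pics/c8.png',cv2.resize(cv2.imread('pics/s8.png')[135:265,150:320],None,fx=4,fy=4,interpolation=cv2.INTER_CUBIC))
for n in('sample_dish','tweezers','vial','flap_edge'):print(n,[np.round(d['at'],3) for d in robot.place_of(p,n)[:2]])
```

```text
t 9.62 frame xy mm [-119.7    4. ] z 0.2232 yawerr deg -0.03 w 0.0005 F [-0.5 -0.3 -0.1] 0.176
sample_dish [array([0.595, 0.028, 0.005])]
tweezers []
vial []
flap_edge [array([ 0.657, -0.091,  0.059])]
```

View pics/c8.png

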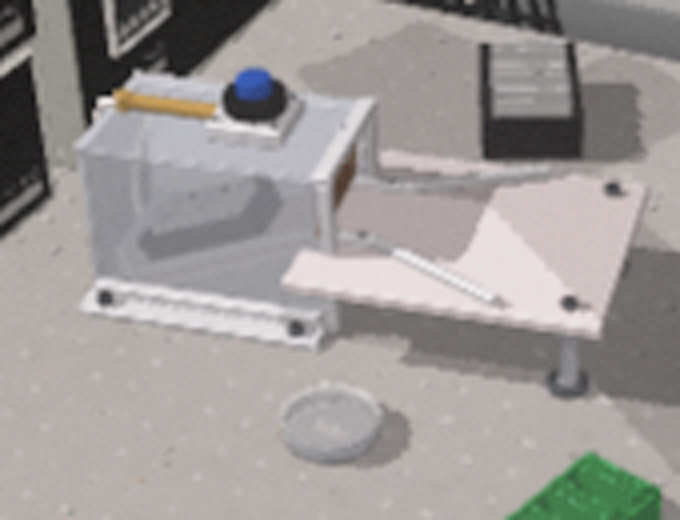

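```bash
python3 -c "
from h import *
print(robot.hand_in())"
```

```text
the job is handed in; nothing more can be done
None
```

I handed the job in at about 10 s. The coupon box lies at the stops, the flap is shut, and the purge button went to a hard stop at 19 N and was let go; the dish looks unmoved, and I didn't recheck the tweezers and vial.

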